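Set and lock the stop of a garnish board

TASK

On the garnish board, push the sliding stop sideways along its rail to the clip with the notch (not the plain clip) until its spring pin clicks down into the notch, then press the round lock button on top of the stop fully down and leave the stop clicked in, with the hand clear. Only push with the fingers: do not pinch the stop from both sides, do not pull the pin's knob up, and leave the other things on and beside the board where they are.

Things in the scene. Friction and masses are not known exactly. Their poses are not given: they have to be found in the camera images.
- board: Wooden garnish board, fixed, 220 (x) x 460 (y) x 18 mm; origin under its centre. x points away from the robot, y to the left, z up; yaw up to 0.15. An aluminium rail 30 mm wide lies on it along y, 75 mm beyond the centre line (x = +75 mm), its top 28 mm above the worktop. All other parts here have the board's axes.
- stop_foot (a point): The sliding stop, an aluminium arm with grey side faces, reaches from the rail toward the robot. This point is on the stop, on the rail's top centre line, below the pin. From here the stop fills x -150 to +24, y -18 to +18, z -6 to +30 mm (over the rail only above +12). It moves along y only, rubs with about 1 N and stays where it is left.
- notched_clip: Steel saddle fixed on the rail, left or right of the stop, 95 to 135 mm from the board's middle; origin on the rail's top at its middle. 58 mm long (y), 36 mm wide: two humps 7 mm high, outer ramps 18 mm long, crests 4 mm, and a V notch 14 mm wide between them at its middle. The stop passes over it.
- notch (a point): Bottom of the notch. Pushing the stop's pin up a ramp takes about 4 N; past the crest the force falls away and the stop jumps about 8 mm ahead by itself into the notch; pushing it out on the far side takes 8 to 13 N. With this point and stop_foot within 3 mm in the plane and the pin down, the stop is clicked in (play about 1 mm either way).
- stop (a joint): Position of the stop along the rail in m, 0 at the middle of the board, positive to the left (+y of the board); ends at -0.158 and +0.158. It starts within 0.03 of the middle.
- push_left (a point): Point on the upright left (+y) face of the stop's arm, 100 mm from the rail's centre line toward the robot and 40 mm above the worktop: a place to push it to the right. The face here is flat, 36 mm high (22 to 58 mm above the worktop, so 4 mm above the board).
- push_right (a point): The same on the right (-y) face, for pushing to the left; the two faces are 36 mm apart.
- plain_clip: The other clip, at the other side of the stop: the same size, but with a flat top 22 mm long and no notch. Origin at its middle, on the rail's top.
- pin (a joint): Height of the spring pin in m: 0 when down (on the bare rail or in the notch), about 0.007 on top of a hump or the plain clip; it is pulled by hand only to release, which is not wanted here (above 0.012 counts as pulled).
- pin_knob (a point): Top of the pin's black knob, 18 mm across, above the rail: 75 mm above the worktop when down.
- lock (a joint): Travel of the lock button in m: 0 up, 0.007 fully down; it stays where it is left. It moves down under about 4 N.
- lock_top (a point): Centre of the top of the round black lock button, 24 mm across, on top of the stop's arm, 75 mm from the rail's centre line toward the robot. It stands 11 mm above the arm (69 mm above the worktop) in a flat collar 2 mm high, and 4 mm when down.
- stop_left_face: The grey left (+y) side face of the stop; origin on the rail's line, 15.5 mm left of stop_foot.
- stop_right_face: The grey right (-y) side face of the stop.
- jigger: Loose steel jigger, 44 mm across, 88 mm high, standing on the near left corner of the board; origin under its foot.
- wine_stopper: Loose steel wine stopper, 37 mm across, 73 mm high, standing on the near right corner of the board; origin under it.
- herb_bottle: Loose small dosing bottle, 43 mm across, 132 mm high, to the right of the board; origin under it.
- tumbler: Loose green glass tumbler, 84 mm across, 106 mm high, to the right of the board; origin under it.
- opener: Loose flat bottle opener, 45 x 154 x 11 mm, lying to the right of the board; origin under its centre.
- coaster_a: Loose slate coaster, 92 x 92 x 8 mm, to the left behind the board; origin under its centre.

How it is judged:
By the outcome, as a careful person would: the job done as asked, in the order asked, and still so for the second after the job is handed in, with the robot touching nothing.
It also fails if it takes over 42 s, if anything falls off the work surface, if the arm or the gripper's body presses on something with over 40 N, if the wrist force passes 120 N, or if a joint passes its speed limit or range.

ROBOT

A 6-joint arm with a two-finger parallel gripper is mounted at the origin on a cart in front of the work surface, level with it; the furniture and walls round the work are solid. World frame = base frame: x ahead of the robot, y to its left, z up, the work surface at z = 0. Lengths are in m, angles in rad, forces in N, time in s.
With the tool pointing down it reaches from about 0.3 to 0.825 m from the base axis. Payload 5.4 kg.
Tool frame: the origin (TCP) lies midway between the tips of the shut fingers; the grasp point (between the pads) lies behind it (ctrl.grip_point_offset is the x of the grasp point in the tool frame, in m); x points along the fingers, y is the direction in which the jaws open and shut, and the axes are right-handed (so a half turn about x gives the same grasp; the last joint's range is limited). The gripper opens to 92 mm and grips with 3 to 60 N. Pads are 20 mm wide; open, the fingers measure 128 mm over their backs; the gripper's body (75 mm by 189 mm) begins 69 mm behind the grasp point.
Start: joints at [1.133, 0.158, 1.597, -0, 1.386, -0.21], TCP at [0.13, 0.56, 0.215] pointing down, gripper open.
Joint ranges: [-2.91, 2.91], [-0.94, 2.29], [0.18, 2.7], [-1.29, 4.43], [0.17, 2.64], [-3, 3]. Speed limits (rad/s): [2.57, 2.57, 3.14, 3.14, 3.14, 3.14].

INTERFACE

Orientations are given as a rotation vector (axis times angle).
In Python, from station import ctrl gives the robot as it stands. The module is installed in compiled form; this text tells all that it offers.
- The arm moves only by the tool jog_arm, never from a script. Its argument "commands" is a list of rows, each an object of numbers: "claw": the closure, from 0 (fully open) to 1 (shut); "dx", "dy", "dz": the shift along the tool's x, y, z in m; "ax", "ay", "az": the turn, a rotation vector about the tool's x, y, z in rad. A call has 1 to 20 rows; each row is the pose to reach, as a shift and turn from the pose commanded when the call began, along the tool's axes at that moment; what a row does not reach only later rows make up. A row lasts 1/10 s, in which the tool goes at most 50 mm and 8.59 degrees, less where a joint would pass 70% of its speed; a pose out of reach is approached as far as the arm can. A call with a gripper value outside its range is refused whole. The fingers move at their own pace and stop on an object; "newtons" is the grip in N (left out, the last holds). Time passes only in rows, so rows that repeat a pose let the fingers close. It gives the time, the measured TCP pose, the force and the opening at its end, in the units of the state.
- ctrl.get_state(): the state, without advancing time (a new reading comes with each control period).
- ctrl.read_camera(name): name is "scene" or "side" or "wrist"; returns the picture (420x560x3 uint8, red, green, blue); there is no depth.
- ctrl.camera_params(name): a dict with "fx", "fy", "cx", "cy" (pixels), "eye" and "orientation" of the camera in the world; the wrist camera has in their place "hand_eye" (4x4, takes a point from camera to tool coordinates, whose origin is the TCP and whose axes are the tool frame's). Camera axes: x right, y down, z forward; pixel columns grow to the right and rows downward; lengths in m; the calibration is good to about 2 mm. A picture is of the moment at which its call begins: read the wrist's pose just before it. camera_params takes no time and is no camera call.
- ctrl.hand_in(): hands the job in, once; it reports no verdict.
The state is a dict: "clock": time; "joint_pos": joint angles; "joint_vel": joint speeds; "joint_torque": joint torques, N m; "tcp_pos": TCP position; "tool_rot": TCP orientation; "contact_force": force on the tool from outside, world axes, zero at the start; "ft_torque": the same for the moment, N m; "opening": finger opening in m.
Only numpy, scipy, OpenCV 4.12 (cv2) and the standard library are available. Lean on these libraries where they do the work, as an engineer would, in place of code of your own. Each camera call takes 0.05 s, during which the arm holds its last target.

## Working session

There is one attempt and no reset: what is moved stays moved. The work goes in short steps, Python scripts to look and compute and a tool call to move; the robot and the scene stay as the last step left them, time stands still between calls to the robot, and variables do not carry over. Pictures are saved under pics/ and viewed, and the job is handed in when it is done.

Besides the shell and the picture viewer there is one more tool, called after ">>>" in YAML: its name, and indented under it one key for each argument. jog_arm: Moves the arm, as the interface text tells. Its arguments: {"type":"object","properties":{"commands":{"type":"array"},"newtons":{"type":"number"}},"required":["commands"]}

```bash
mkdir -p pics; python3 - <<'E'
from station import ctrl
import cv2
s=ctrl.get_state()
for k,v in s.items(): print(k,v)
for n in ["scene","side","wrist"]:
    print(n,ctrl.camera_params(n))
print(ctrl.grip_point_offset)
for n in ["scene","side","wrist"]:
    cv2.imwrite(f"pics/{n}0.png",ctrl.read_camera(n)[:,:,::-1])
E
```

```text
clock 0.0
joint_pos [ 1.13294006e+00  1.59023107e-01  1.59824039e+00 -1.12050204e-05
  1.38619326e+00 -2.10097824e-01]
joint_vel [-0.00083269 -0.00071641 -0.00073356 -0.00158151 -0.00068381  0.00064434]
joint_torque [-1.18222008e-03 -3.85572374e+01 -3.22105873e+01  7.00210081e-02
  3.78131471e-02 -1.77885731e-04]
tcp_pos [0.1295815  0.55956173 0.21362942]
tool_rot [ 0.17743064  1.56397307 -0.18021709]
contact_force [ 0.03687871  0.24752252 -0.25347396]
ft_torque [-0.0227582   0.02378812  0.00737254]
opening 0.0920162907848913
scene {'fx': 492.2949351817507, 'fy': 492.2949351817507, 'cx': 280.82527519126387, 'cy': 211.40396916022175, 'eye': array([-0.51916088, -0.24117715,  1.07244619]), 'orientation': array([-1.85120438,  1.57187408, -0.6517529 ])}
side {'fx': 479.4876441142627, 'fy': 479.4876441142627, 'cx': 276.4326700780049, 'cy': 214.60644694750883, 'eye': array([-0.35166885, -0.11218067,  1.50214315]), 'orientation': array([-1.95839626,  1.86862321, -0.50697466])}
wrist {'fx': 298.81140807783635, 'fy': 298.81140807783635, 'cx': 282.6794107152662, 'cy': 212.30833908015381, 'hand_eye': array([[-2.97392877e-04, -2.44262537e-01,  9.69709093e-01,
        -1.69514244e-01],
       [ 9.99999324e-01,  1.01761941e-03,  5.63013155e-04,
        -3.32016818e-04],
       [-1.12431782e-03,  9.69708604e-01,  2.44262069e-01,
        -6.95424555e-02],
       [ 0.00000000e+00,  0.00000000e+00,  0.00000000e+00,
         1.00000000e+00]])}
-0.0187
```

View pics/scene0.png

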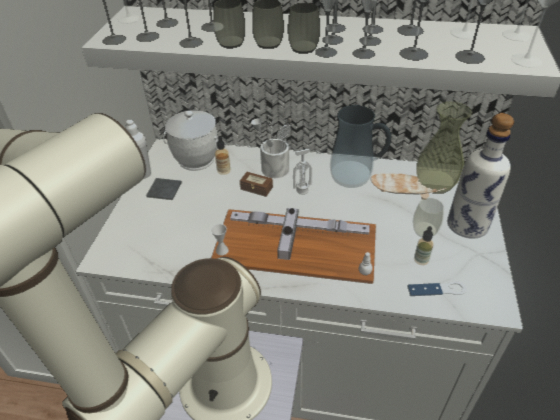

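View pics/side0.png

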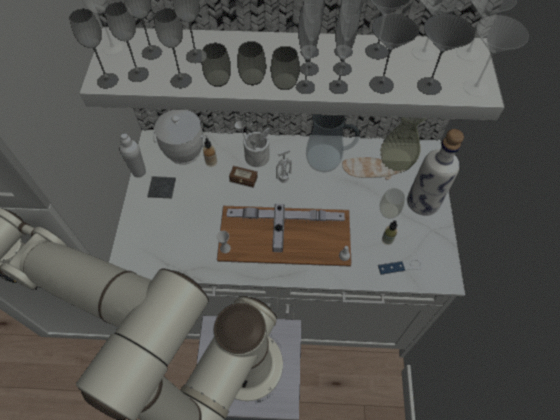

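View pics/wrist0.png

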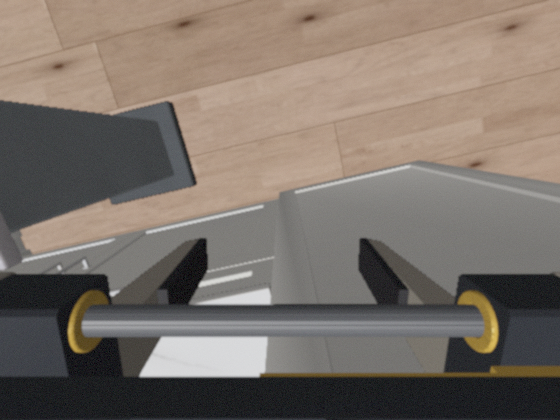

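The scene and side views show the whole board: the stop is near scene (288,232), the clips near (258,217) and (330,225). I'll enlarge both views.

```bash
python3 - <<'E'
import cv2
a=cv2.imread('pics/scene0.png')[190:290,200:400]
cv2.imwrite('pics/scene0z.png',cv2.resize(a,None,fx=4,fy=4,interpolation=cv2.INTER_CUBIC))
a=cv2.imread('pics/side0.png')[190:280,205:365]
cv2.imwrite('pics/side0z.png',cv2.resize(a,None,fx=5,fy=5,interpolation=cv2.INTER_CUBIC))
E
```

```text
(no output)
```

View pics/scene0z.png

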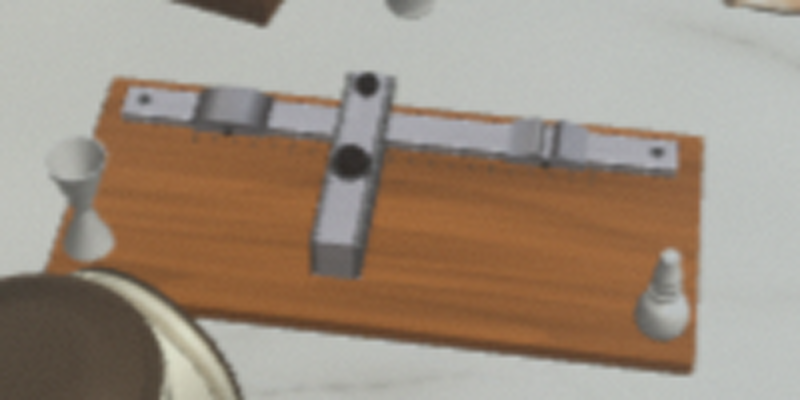

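View pics/side0z.png

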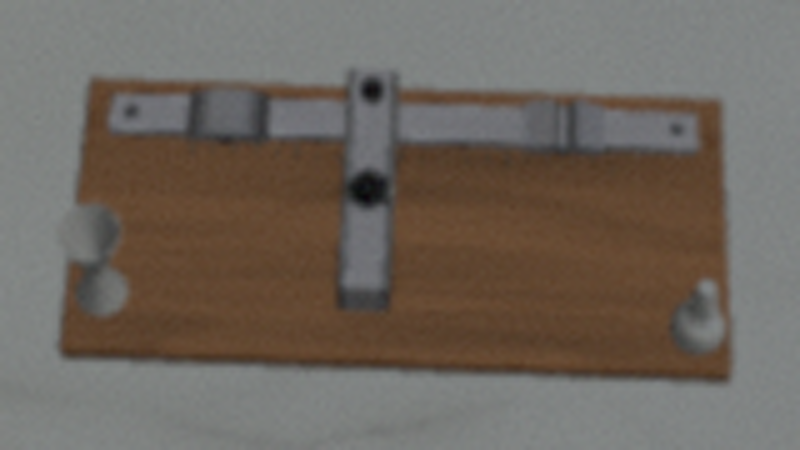

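The enlarged views show the notched clip on the right: the notch's dark line is at scene zoom (549,145) and side zoom (566,125). The plain clip is on the left. The lock button is at scene zoom (351,162) and the knob at (367,84). So the stop has to be pushed to the right from its left face. Next I'll measure.

```bash
cat > h.py <<'E'
import numpy as np, cv2
from scipy.spatial.transform import Rotation as R
from station import ctrl
def cam(n,state=None):
    p=ctrl.camera_params(n)
    if n=='wrist':
        T=np.eye(4);T[:3,:3]=R.from_rotvec(state['tool_rot']).as_matrix();T[:3,3]=state['tcp_pos']
        T=T@p['hand_eye'];return p,T[:3,:3],T[:3,3]
    return p,R.from_rotvec(p['orientation']).as_matrix(),np.array(p['eye'])
def ray(c,uv):
    p,M,e=c; d=M@np.array([(uv[0]-p['cx'])/p['fx'],(uv[1]-p['cy'])/p['fy'],1]);return e,d
def onz(c,uv,z):
    e,d=ray(c,uv);return e+d*(z-e[2])/d[2]
def proj(c,X):
    p,M,e=c;q=M.T@(np.array(X)-e);return np.array([p['fx']*q[0]/q[2]+p['cx'],p['fy']*q[1]/q[2]+p['cy']])
def tri(c1,u1,c2,u2):
    e1,d1=ray(c1,u1);e2,d2=ray(c2,u2)
    A=np.stack([d1,-d2],1);t=np.linalg.lstsq(A,e2-e1,rcond=None)[0]
    a=e1+t[0]*d1;b=e2+t[1]*d2;return (a+b)/2,np.linalg.norm(a-b)
E
python3 - <<'E'
from h import *
S=cam('scene');D=cam('side')
zs=lambda u,v:(200+(u+.5)/4-.5,190+(v+.5)/4-.5)
zd=lambda u,v:(205+(u+.5)/5-.5,190+(v+.5)/5-.5)
pts={'lock':((351,161),(368,188),.069),'knob':((367,84),(371,90),.075),'screwL':((145,99),(131,112),.028),'screwR':((657,152),(677,130),.028),
'notch':((549,143),(566,125),.031),'boardFR':((704,137),(721,101),.018),'boardNR':((692,364),(729,373),.018),'boardFL':((113,78),(90,78),.018)}
for k,(a,b,z) in pts.items():
    a=zs(*a);b=zd(*b)
    X,g=tri(S,a,D,b);print(k,'scene',onz(S,a,z)[:2].round(4),'side',onz(D,b,z)[:2].round(4),'tri',X.round(4),round(g,4))
E
```

```text
lock scene [ 0.4468 -0.0703] side [ 0.4457 -0.0735] tri [ 0.4419 -0.0725  0.0747] 0.0026
knob scene [ 0.5211 -0.0702] side [ 0.5206 -0.0722] tri [ 0.5185 -0.0715  0.0779] 0.0017
screwL scene [0.5282 0.1038] side [0.523  0.1002] tri [0.5145 0.0987 0.0419] 0.0011
screwR scene [ 0.5296 -0.2861] side [ 0.5258 -0.2904] tri [ 0.5179 -0.2872  0.0404] 0.0034
notch scene [ 0.524  -0.2064] side [ 0.5246 -0.2111] tri [ 0.5219 -0.2087  0.0342] 0.0046
boardFR scene [ 0.5609 -0.3205] side [ 0.5576 -0.3238] tri [ 0.5509 -0.3211  0.0282] 0.0026
boardNR scene [ 0.3418 -0.3199] side [ 0.342  -0.3231] tri [ 0.3404 -0.3212  0.0203] 0.0031
boardFL scene [0.5576 0.1377] side [0.5564 0.1343] tri [0.552  0.1344 0.0242] 0.0025
```

Both views agree to about 3 mm: yaw ≈ 0, the rail at x ≈ 0.522, the stop at y ≈ -0.072 and the notch at y ≈ -0.209. The board's middle is at y ≈ -0.093, so the notch is about -116 mm from it, which lies in the stated range. Next I'll plan the move to a hover left of the stop.

```bash
cat > mv.py <<'E'
import sys
from h import *
s=ctrl.get_state();M=R.from_rotvec(s['tool_rot'])
print(s['clock'],s['tcp_pos'].round(4),'F',s['contact_force'].round(2),s['opening'])
print(M.as_matrix().round(4))
# target tool: x down, y=world +y, z=world x
T=R.from_matrix(np.array([[0,0,1],[0,1,0],[-1,0,0.]]))
print('turn tool',(M.inv()*T).as_rotvec().round(4))
if len(sys.argv)>3:
    t=np.array([float(a) for a in sys.argv[1:4]]);print('shift tool',M.inv().apply(t-s['tcp_pos']).round(4))
E
python3 mv.py 0.42 -0.015 0.2; python3 mv.py 0.25 0.3 0.2
python3 - <<'E'
from h import *
S=cam('scene');
for n,uv,z in [('jig',(220+0,252),.018),('stopper',(366,272),.018),('herb',(424,260),0)]: print(n,onz(S,uv,z).round(3))
E
```

```text
0.15 [0.1297 0.5597 0.2139] F [ 0.44 -0.26 -0.24] 0.0915936703515862
[[-6.000e-04  2.258e-01  9.742e-01]
 [-1.300e-03  9.742e-01 -2.258e-01]
 [-1.000e+00 -1.400e-03 -3.000e-04]]
turn tool [-0.2278 -0.0004  0.0014]
shift tool [ 0.0144 -0.4943  0.4126]
0.15 [0.1297 0.5597 0.2139] F [ 0.44 -0.26 -0.24] 0.0915936703515862
[[-6.000e-04  2.258e-01  9.742e-01]
 [-1.300e-03  9.742e-01 -2.258e-01]
 [-1.000e+00 -1.400e-03 -3.000e-04]]
turn tool [-0.2278 -0.0004  0.0014]
shift tool [ 0.0141 -0.2258  0.1759]
jig [0.379 0.115 0.018]
stopper [ 0.369 -0.301  0.018]
herb [ 0.454 -0.462  0.   ]
```

>>> jog_arm:
  commands:
    - {"dx":0.0,"dy":-0.035,"dz":0.03,"ax":-0.016,"claw":1}
    - {"dx":0.0,"dy":-0.07,"dz":0.058,"ax":-0.032,"claw":1}
    - {"dx":0.0,"dy":-0.105,"dz":0.087,"ax":-0.048,"claw":1}
    - {"dx":0.0,"dy":-0.14,"dz":0.116,"ax":-0.064,"claw":1}
    - {"dx":0.0,"dy":-0.175,"dz":0.145,"ax":-0.08,"claw":1}
    - {"dx":0.0,"dy":-0.21,"dz":0.175,"ax":-0.096,"claw":1}
    - {"dx":0.0,"dy":-0.245,"dz":0.204,"ax":-0.112,"claw":1}
    - {"dx":0.0,"dy":-0.28,"dz":0.233,"ax":-0.128,"claw":1}
    - {"dx":0.0,"dy":-0.315,"dz":0.262,"ax":-0.145,"claw":1}
    - {"dx":0.0,"dy":-0.35,"dz":0.291,"ax":-0.16,"claw":1}
    - {"dx":0.0,"dy":-0.385,"dz":0.32,"ax":-0.176,"claw":1}
    - {"dx":0.0,"dy":-0.42,"dz":0.35,"ax":-0.192,"claw":1}
    - {"dx":0.0,"dy":-0.455,"dz":0.38,"ax":-0.208,"claw":1}
    - {"dx":0.0,"dy":-0.485,"dz":0.405,"ax":-0.22,"claw":1}
    - {"dx":0.0,"dy":-0.494,"dz":0.412,"ax":-0.228,"claw":1}
    - {"dx":0.0,"dy":-0.494,"dz":0.412,"ax":-0.228,"claw":1}
    - {"dx":0.0,"dy":-0.494,"dz":0.412,"ax":-0.228,"claw":1}
    - {"dx":0.0,"dy":-0.494,"dz":0.412,"ax":-0.228,"claw":1}

```text
invalid input at $.commands[0]: expected keys claw, dx, dy, dz, ax, ay, az
```

```bash
python3 mv.py 0.42 -0.01 0.035; python3 - <<'E'
from h import *
s=ctrl.get_state()
im=ctrl.read_camera('wrist')[:,:,::-1]
np.save('w1.npy',np.r_[s['tool_rot'],s['tcp_pos']])
cv2.imwrite('pics/wrist1.png',im)
C=cam('wrist',s)
for n,X in dict(lock=(.446,-.072,.069),knob=(.521,-.072,.075),notch=(.524,-.2085,.031)).items(): print(n,proj(C,X).round(1))
E
```

```text
0.15 [0.1297 0.5597 0.2139] F [ 0.44 -0.26 -0.24] 0.0915936703515862
[[-6.000e-04  2.258e-01  9.742e-01]
 [-1.300e-03  9.742e-01 -2.258e-01]
 [-1.000e+00 -1.400e-03 -3.000e-04]]
turn tool [-0.2278 -0.0004  0.0014]
shift tool [ 0.1794 -0.4892  0.4115]
lock [-93.4 507.6]
knob [-71.9 548.2]
notch [-115.2  526.8]
```

View pics/wrist1.png

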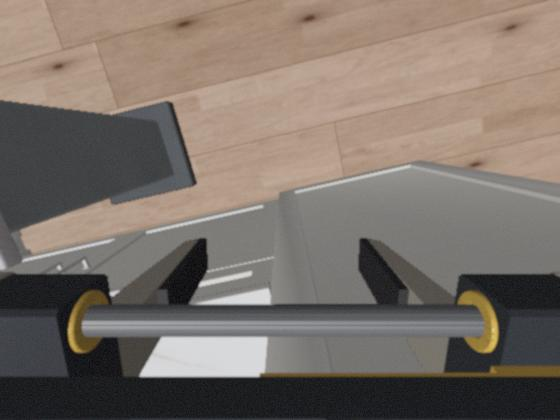

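The call was refused because every key is needed; nothing moved. The picture is still the start pose, showing only floor and the fingers. I'll send it again with all keys.

>>> jog_arm:
  commands:
    - {"claw":1,"dx":0,"dy":-0.247,"dz":0.206,"ax":-0.114,"ay":0,"az":0}
    - {"claw":1,"dx":0,"dy":-0.247,"dz":0.206,"ax":-0.114,"ay":0,"az":0}
    - {"claw":1,"dx":0,"dy":-0.247,"dz":0.206,"ax":-0.114,"ay":0,"az":0}
    - {"claw":1,"dx":0,"dy":-0.247,"dz":0.206,"ax":-0.114,"ay":0,"az":0}
    - {"claw":1,"dx":0,"dy":-0.247,"dz":0.206,"ax":-0.114,"ay":0,"az":0}
    - {"claw":1,"dx":0,"dy":-0.247,"dz":0.206,"ax":-0.114,"ay":0,"az":0}
    - {"claw":1,"dx":0,"dy":-0.247,"dz":0.206,"ax":-0.114,"ay":0,"az":0}
    - {"claw":1,"dx":0,"dy":-0.494,"dz":0.412,"ax":-0.228,"ay":0,"az":0}
    - {"claw":1,"dx":0,"dy":-0.494,"dz":0.412,"ax":-0.228,"ay":0,"az":0}
    - {"claw":1,"dx":0,"dy":-0.494,"dz":0.412,"ax":-0.228,"ay":0,"az":0}
    - {"claw":1,"dx":0,"dy":-0.494,"dz":0.412,"ax":-0.228,"ay":0,"az":0}
    - {"claw":1,"dx":0,"dy":-0.494,"dz":0.412,"ax":-0.228,"ay":0,"az":0}
    - {"claw":1,"dx":0,"dy":-0.494,"dz":0.412,"ax":-0.228,"ay":0,"az":0}
    - {"claw":1,"dx":0,"dy":-0.494,"dz":0.412,"ax":-0.228,"ay":0,"az":0}
    - {"claw":1,"dx":0,"dy":-0.494,"dz":0.412,"ax":-0.228,"ay":0,"az":0}
    - {"claw":1,"dx":0,"dy":-0.494,"dz":0.412,"ax":-0.228,"ay":0,"az":0}
    - {"claw":1,"dx":0,"dy":-0.494,"dz":0.412,"ax":-0.228,"ay":0,"az":0}

```text
clock: 1.9
tcp_pos: [0.4192, -0.0132, 0.2144]
tool_rot: [-0.001, 1.571, 0.001]
contact_force: [-1.1, 0.6, 0.2]
opening: 0.0003
```

```bash
python3 mv.py 0.42 -0.01 0.035; python3 - <<'E'
from h import *
s=ctrl.get_state()
im=ctrl.read_camera('wrist')[:,:,::-1]
np.save('w1.npy',np.r_[s['tool_rot'],s['tcp_pos']])
cv2.imwrite('pics/wrist1.png',im)
C=cam('wrist',s)
for n,X in dict(lock=(.446,-.072,.069),knob=(.521,-.072,.075),notch=(.524,-.2085,.031)).items(): print(n,proj(C,X).round(1))
E
```

```text
1.9 [ 0.4192 -0.0132  0.2144] F [-1.07  0.61  0.22] 0.00031466387656788975
[[-4.0e-04 -1.4e-03  1.0e+00]
 [ 5.0e-04  1.0e+00  1.4e-03]
 [-1.0e+00  5.0e-04 -4.0e-04]]
turn tool [ 0.0014 -0.0004 -0.0005]
shift tool [0.1794 0.0031 0.0009]
lock [229.  227.3]
knob [230.8 291.7]
notch [130.5 276.4]
```

View pics/wrist1.png

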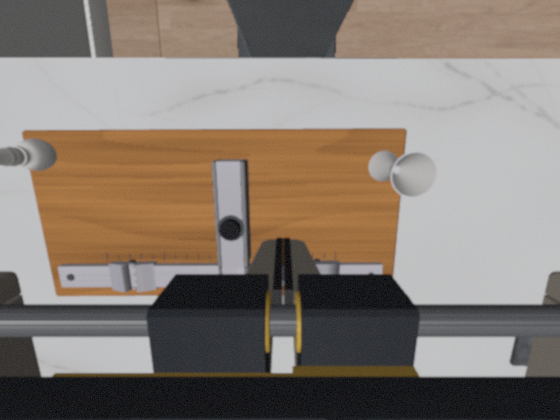

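The wrist view shows the lock button at (230,228), where it was predicted. The notch is at about (133,276), with the clip's outer edges at 110 and 156.

```bash
python3 - <<'E'
from h import *
w=np.load('w1.npy');C=cam('wrist',dict(tool_rot=w[:3],tcp_pos=w[3:]))
for n,u,z in [('lock',(230.5,228.5),.069),('notch',(132.5,276),.031),('clipL',(110,276),.028),('clipR',(156,276),.028),('armL',(215.5,190),.058),('armR',(247.5,190),.058),('screwR',(70.5,277),.028),('bl',(25,131),.018),('br',(405,128),.018)]:
    print(n,onz(C,u,z).round(4))
im=cv2.imread('pics/wrist1.png')[120:310,30:260]
cv2.imwrite('pics/wrist1z.png',cv2.resize(im,None,fx=3.4,fy=3.1,interpolation=cv2.INTER_CUBIC))
E
```

```text
lock [ 0.4474 -0.0704  0.069 ]
notch [ 0.5234 -0.2059  0.031 ]
clipL [ 0.5249 -0.2367  0.028 ]
clipR [ 0.5248 -0.177   0.028 ]
armL [ 0.4064 -0.0872  0.058 ]
armR [ 0.4063 -0.0518  0.058 ]
screwR [ 0.5264 -0.2881  0.028 ]
bl [ 0.3434 -0.3175  0.018 ]
br [0.3388 0.1312 0.018 ]
```

View pics/wrist1z.png

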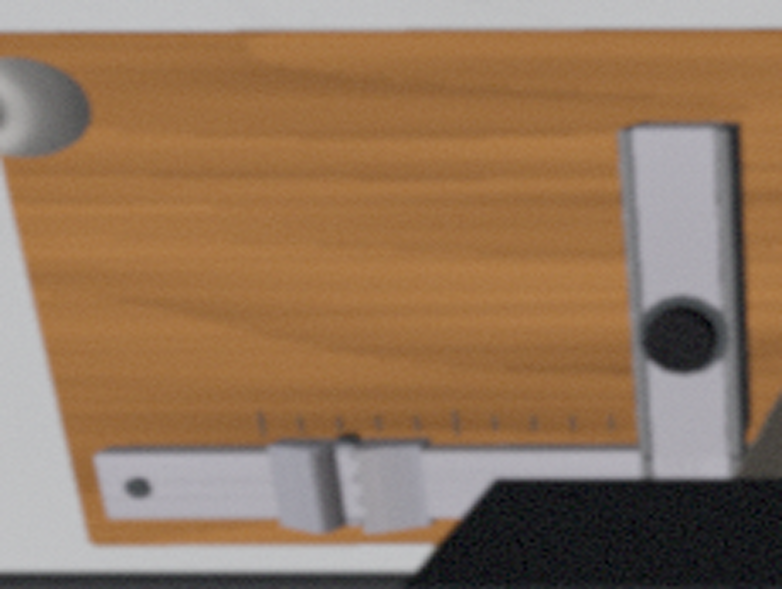

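The stop is at y = -0.070 and the notch at -0.206, so the travel is about 136 mm. The left face is at y ≈ -0.052 and the closed fingers' side at -0.031, which leaves 20 mm clear to go down.

>>> jog_arm:
  commands:
    - {"claw":1,"dx":0.05,"dy":0,"dz":0,"ax":0,"ay":0,"az":0}
    - {"claw":1,"dx":0.1,"dy":0,"dz":0,"ax":0,"ay":0,"az":0}
    - {"claw":1,"dx":0.14,"dy":0,"dz":0,"ax":0,"ay":0,"az":0}
    - {"claw":1,"dx":0.16,"dy":0,"dz":0,"ax":0,"ay":0,"az":0}
    - {"claw":1,"dx":0.175,"dy":0,"dz":0,"ax":0,"ay":0,"az":0}
    - {"claw":1,"dx":0.18,"dy":0,"dz":0,"ax":0,"ay":0,"az":0}
    - {"claw":1,"dx":0.18,"dy":0,"dz":0,"ax":0,"ay":0,"az":0}
    - {"claw":1,"dx":0.18,"dy":0,"dz":0,"ax":0,"ay":0,"az":0}

```text
clock: 2.75
tcp_pos: [0.4204, -0.014, 0.0356]
tool_rot: [-0.001, 1.569, 0.0]
contact_force: [0.4, 0.4, 0.0]
opening: 0.0004
```

>>> jog_arm:
  commands:
    - {"claw":1,"dx":0,"dy":-0.004,"dz":0,"ax":0,"ay":0,"az":0}
    - {"claw":1,"dx":0,"dy":-0.008,"dz":0,"ax":0,"ay":0,"az":0}
    - {"claw":1,"dx":0,"dy":-0.012,"dz":0,"ax":0,"ay":0,"az":0}
    - {"claw":1,"dx":0,"dy":-0.016,"dz":0,"ax":0,"ay":0,"az":0}
    - {"claw":1,"dx":0,"dy":-0.02,"dz":0,"ax":0,"ay":0,"az":0}
    - {"claw":1,"dx":0,"dy":-0.024,"dz":0,"ax":0,"ay":0,"az":0}
    - {"claw":1,"dx":0,"dy":-0.028,"dz":0,"ax":0,"ay":0,"az":0}
    - {"claw":1,"dx":0,"dy":-0.032,"dz":0,"ax":0,"ay":0,"az":0}
    - {"claw":1,"dx":0,"dy":-0.036,"dz":0,"ax":0,"ay":0,"az":0}
    - {"claw":1,"dx":0,"dy":-0.04,"dz":0,"ax":0,"ay":0,"az":0}

```text
clock: 3.75
tcp_pos: [0.4197, -0.0544, 0.0346]
tool_rot: [-0.0, 1.571, 0.0]
contact_force: [0.7, 0.4, -1.1]
opening: 0.0004
```

```bash
python3 - <<'E'
from h import *
s=ctrl.get_state();print({k:np.round(s[k],3) for k in ['clock','tcp_pos','contact_force']})
im=ctrl.read_camera('wrist')[:,:,::-1]
np.save('w2.npy',np.r_[s['tool_rot'],s['tcp_pos']])
cv2.imwrite('pics/wrist2.png',im)
E
```

```text
{'clock': np.float64(3.75), 'tcp_pos': array([ 0.42 , -0.054,  0.035]), 'contact_force': array([ 0.681,  0.44 , -1.145])}
```

View pics/wrist2.png

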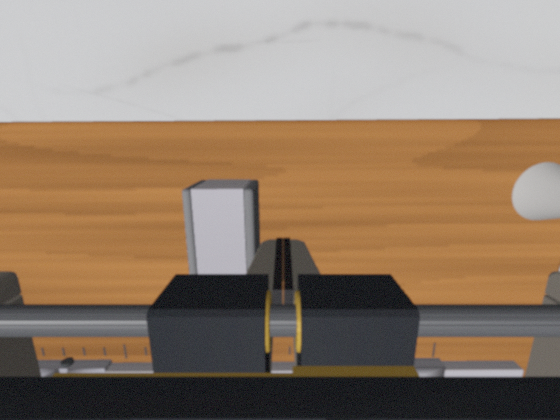

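The wrist view shows the stop's near end at columns 195–247, right beside the closed fingers at about 250. I'll check how far the stop has gone.

```bash
python3 - <<'E'
from h import *
w=np.load('w2.npy');C=cam('wrist',dict(tool_rot=w[:3],tcp_pos=w[3:]))
for n,u,z in [('armR',(195,190),.058),('armL',(247,190),.058),('frontbotL',(258,181),.03)]:
    print(n,onz(C,u,z).round(4))
im=ctrl.read_camera('scene')[:,:,::-1]
cv2.imwrite('pics/scene2z.png',cv2.resize(im[180:300,200:400],None,fx=4,fy=4,interpolation=cv2.INTER_CUBIC))
E
```

```text
armR [ 0.3756 -0.0978  0.058 ]
armL [ 0.3756 -0.0721  0.058 ]
frontbotL [ 0.3751 -0.0689  0.03  ]
```

View pics/scene2z.png

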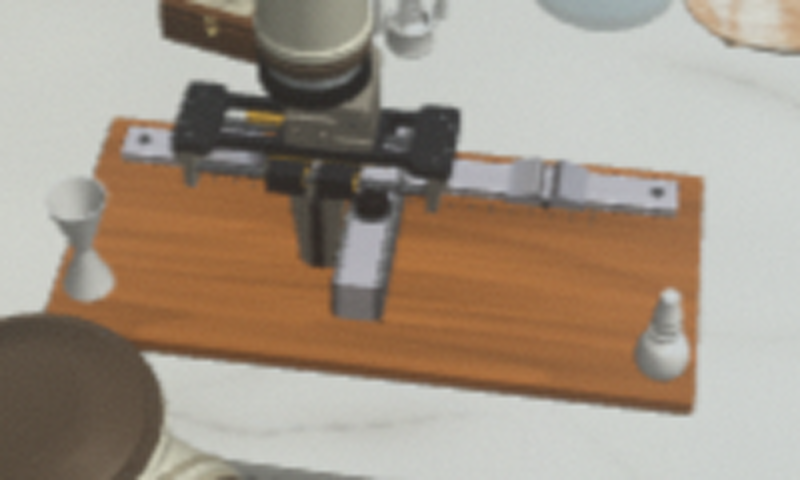

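The scene view shows the fingers against the stop's left face, and the stop is about 15 mm further right, at roughly y = -0.085. So TCP y minus stop y is about +0.030. I expect the ramp from TCP y ≈ -0.147 and the click near -0.168. I'll push on until just before the ramp.

>>> jog_arm:
  commands:
    - {"claw":1,"dx":0,"dy":-0.005,"dz":0,"ax":0,"ay":0,"az":0}
    - {"claw":1,"dx":0,"dy":-0.01,"dz":0,"ax":0,"ay":0,"az":0}
    - {"claw":1,"dx":0,"dy":-0.015,"dz":0,"ax":0,"ay":0,"az":0}
    - {"claw":1,"dx":0,"dy":-0.02,"dz":0,"ax":0,"ay":0,"az":0}
    - {"claw":1,"dx":0,"dy":-0.025,"dz":0,"ax":0,"ay":0,"az":0}
    - {"claw":1,"dx":0,"dy":-0.03,"dz":0,"ax":0,"ay":0,"az":0}
    - {"claw":1,"dx":0,"dy":-0.035,"dz":0,"ax":0,"ay":0,"az":0}
    - {"claw":1,"dx":0,"dy":-0.04,"dz":0,"ax":0,"ay":0,"az":0}
    - {"claw":1,"dx":0,"dy":-0.045,"dz":0,"ax":0,"ay":0,"az":0}
    - {"claw":1,"dx":0,"dy":-0.05,"dz":0,"ax":0,"ay":0,"az":0}
    - {"claw":1,"dx":0,"dy":-0.055,"dz":0,"ax":0,"ay":0,"az":0}
    - {"claw":1,"dx":0,"dy":-0.06,"dz":0,"ax":0,"ay":0,"az":0}
    - {"claw":1,"dx":0,"dy":-0.065,"dz":0,"ax":0,"ay":0,"az":0}
    - {"claw":1,"dx":0,"dy":-0.07,"dz":0,"ax":0,"ay":0,"az":0}
    - {"claw":1,"dx":0,"dy":-0.075,"dz":0,"ax":0,"ay":0,"az":0}
    - {"claw":1,"dx":0,"dy":-0.08,"dz":0,"ax":0,"ay":0,"az":0}
    - {"claw":1,"dx":0,"dy":-0.08,"dz":0,"ax":0,"ay":0,"az":0}

```text
clock: 5.55
tcp_pos: [0.4196, -0.135, 0.0347]
tool_rot: [-0.0, 1.571, -0.001]
contact_force: [-0.1, 0.4, 0.7]
opening: 0.0003
```

```bash
python3 - <<'E'
from h import *
s=ctrl.get_state();print({k:np.round(s[k],3) for k in ['clock','tcp_pos','contact_force']})
im=ctrl.read_camera('scene')[:,:,::-1]
cv2.imwrite('pics/scene3z.png',cv2.resize(im[180:300,200:400],None,fx=4,fy=4,interpolation=cv2.INTER_CUBIC))
im=ctrl.read_camera('wrist')[:,:,::-1]
np.save('w3.npy',np.r_[s['tool_rot'],s['tcp_pos']])
cv2.imwrite('pics/wrist3.png',im)
E
```

```text
{'clock': np.float64(5.55), 'tcp_pos': array([ 0.42 , -0.135,  0.035]), 'contact_force': array([-0.149,  0.409,  0.689])}
```

View pics/scene3z.png

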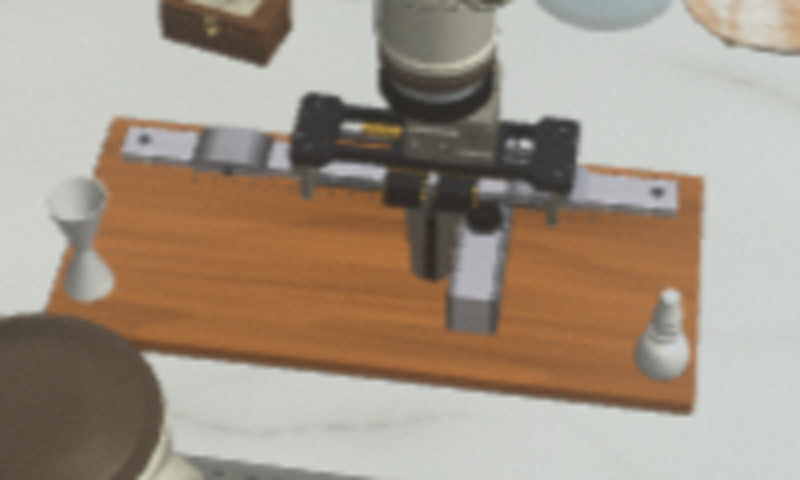

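View pics/wrist3.png

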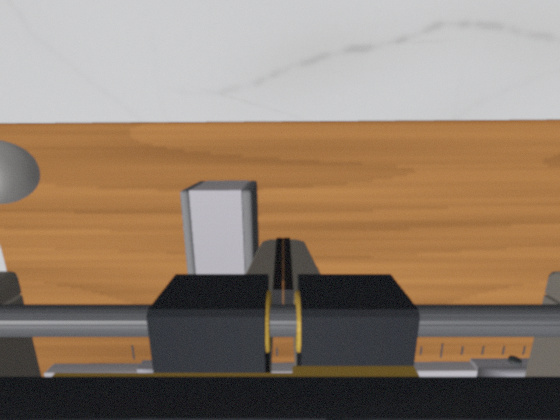

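The scene view shows the stop now at zoom (473,310), still against the fingers. In the wrist view its top lies at columns 192–244. I'll go slower up the ramp.

>>> jog_arm:
  commands:
    - {"claw":1,"dx":0,"dy":-0.002,"dz":0,"ax":0,"ay":0,"az":0}
    - {"claw":1,"dx":0,"dy":-0.004,"dz":0,"ax":0,"ay":0,"az":0}
    - {"claw":1,"dx":0,"dy":-0.006,"dz":0,"ax":0,"ay":0,"az":0}
    - {"claw":1,"dx":0,"dy":-0.008,"dz":0,"ax":0,"ay":0,"az":0}
    - {"claw":1,"dx":0,"dy":-0.01,"dz":0,"ax":0,"ay":0,"az":0}
    - {"claw":1,"dx":0,"dy":-0.012,"dz":0,"ax":0,"ay":0,"az":0}
    - {"claw":1,"dx":0,"dy":-0.014,"dz":0,"ax":0,"ay":0,"az":0}
    - {"claw":1,"dx":0,"dy":-0.016,"dz":0,"ax":0,"ay":0,"az":0}
    - {"claw":1,"dx":0,"dy":-0.018,"dz":0,"ax":0,"ay":0,"az":0}

```text
clock: 6.55
tcp_pos: [0.4195, -0.1517, 0.0344]
tool_rot: [0.001, 1.571, 0.001]
contact_force: [-0.1, 4.3, -0.5]
opening: 0.0006
```

>>> jog_arm:
  commands:
    - {"claw":1,"dx":0,"dy":-0.001,"dz":0,"ax":0,"ay":0,"az":0}
    - {"claw":1,"dx":0,"dy":-0.002,"dz":0,"ax":0,"ay":0,"az":0}
    - {"claw":1,"dx":0,"dy":-0.003,"dz":0,"ax":0,"ay":0,"az":0}

```text
clock: 6.85
tcp_pos: [0.4195, -0.155, 0.0345]
tool_rot: [0.0, 1.571, 0.0]
contact_force: [0.1, 3.4, -0.1]
opening: 0.0006
```

>>> jog_arm:
  commands:
    - {"claw":1,"dx":0,"dy":-0.001,"dz":0,"ax":0,"ay":0,"az":0}
    - {"claw":1,"dx":0,"dy":-0.002,"dz":0,"ax":0,"ay":0,"az":0}
    - {"claw":1,"dx":0,"dy":-0.003,"dz":0,"ax":0,"ay":0,"az":0}

```text
clock: 7.15
tcp_pos: [0.4196, -0.1581, 0.0345]
tool_rot: [0.0, 1.571, 0.0]
contact_force: [-1.0, 5.1, -0.4]
opening: 0.0008
```

```bash
python3 - <<'E'
from h import *
s=ctrl.get_state();print({k:np.round(s[k],3) for k in ['clock','tcp_pos','contact_force']})
im=ctrl.read_camera('wrist')[:,:,::-1]
cv2.imwrite('pics/wrist4.png',im)
E
```

```text
{'clock': np.float64(7.15), 'tcp_pos': array([ 0.42 , -0.158,  0.034]), 'contact_force': array([-1.006,  5.067, -0.361])}
```

View pics/wrist4.png

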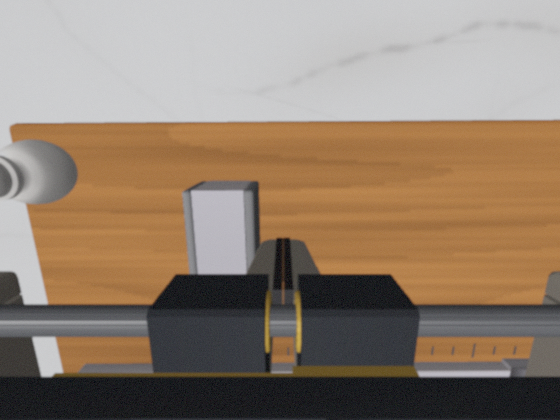

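The force is 4–5 N, so the pin is climbing the ramp. The stop is still touching the fingers, at columns 195–247. I'll go on in small steps and watch for the force to drop.

>>> jog_arm:
  commands:
    - {"claw":1,"dx":0,"dy":-0.001,"dz":0,"ax":0,"ay":0,"az":0}
    - {"claw":1,"dx":0,"dy":-0.002,"dz":0,"ax":0,"ay":0,"az":0}

```text
clock: 7.4
tcp_pos: [0.4196, -0.1601, 0.0345]
tool_rot: [0.0, 1.571, 0.0]
contact_force: [-1.2, 4.4, -1.3]
opening: 0.0005
```

>>> jog_arm:
  commands:
    - {"claw":1,"dx":0,"dy":-0.001,"dz":0,"ax":0,"ay":0,"az":0}
    - {"claw":1,"dx":0,"dy":-0.002,"dz":0,"ax":0,"ay":0,"az":0}

```text
clock: 7.6
tcp_pos: [0.4196, -0.1621, 0.0345]
tool_rot: [0.0, 1.571, 0.0]
contact_force: [-0.0, 4.6, -0.8]
opening: 0.0001
```

>>> jog_arm:
  commands:
    - {"claw":1,"dx":0,"dy":-0.001,"dz":0,"ax":0,"ay":0,"az":0}
    - {"claw":1,"dx":0,"dy":-0.002,"dz":0,"ax":0,"ay":0,"az":0}

```text
clock: 7.8
tcp_pos: [0.4196, -0.1643, 0.0346]
tool_rot: [-0.0, 1.571, 0.0]
contact_force: [-0.8, 3.9, -2.0]
opening: 0.0005
```

>>> jog_arm:
  commands:
    - {"claw":1,"dx":0,"dy":-0.001,"dz":0,"ax":0,"ay":0,"az":0}
    - {"claw":1,"dx":0,"dy":-0.002,"dz":0,"ax":0,"ay":0,"az":0}

```text
clock: 8.0
tcp_pos: [0.4199, -0.1668, 0.0348]
tool_rot: [-0.001, 1.57, -0.001]
contact_force: [0.1, 2.3, -1.0]
opening: 0.0004
```

>>> jog_arm:
  commands:
    - {"claw":1,"dx":0,"dy":-0.001,"dz":0,"ax":0,"ay":0,"az":0}
    - {"claw":1,"dx":0,"dy":-0.001,"dz":0,"ax":0,"ay":0,"az":0}

```text
clock: 8.2
tcp_pos: [0.4203, -0.168, 0.0351]
tool_rot: [-0.001, 1.57, -0.001]
contact_force: [0.1, 1.5, -0.4]
opening: 0.0003
```

```bash
python3 - <<'E'
from h import *
s=ctrl.get_state();print({k:np.round(s[k],3) for k in ['clock','tcp_pos','contact_force']})
im=ctrl.read_camera('wrist')[:,:,::-1]
cv2.imwrite('pics/wrist5.png',im)
E
```

```text
{'clock': np.float64(8.2), 'tcp_pos': array([ 0.42 , -0.168,  0.035]), 'contact_force': array([ 0.09 ,  1.485, -0.362])}
```

View pics/wrist5.png

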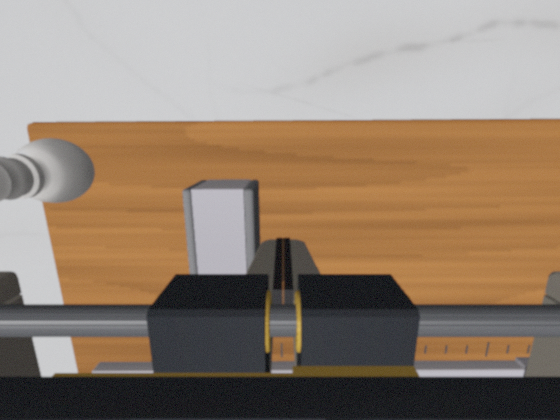

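The force has dropped to about 1.5 N, so the pin is on the crest. The wrist view still shows the stop touching, at columns 195–247. I'll go on 1 mm at a time.

>>> jog_arm:
  commands:
    - {"claw":1,"dx":0,"dy":-0.001,"dz":0,"ax":0,"ay":0,"az":0}
    - {"claw":1,"dx":0,"dy":-0.001,"dz":0,"ax":0,"ay":0,"az":0}

```text
clock: 8.45
tcp_pos: [0.4202, -0.1688, 0.035]
tool_rot: [-0.001, 1.57, -0.001]
contact_force: [-0.3, -0.2, -0.0]
opening: 0.0006
```

>>> jog_arm:
  commands:
    - {"claw":1,"dx":0,"dy":-0.001,"dz":0,"ax":0,"ay":0,"az":0}
    - {"claw":1,"dx":0,"dy":-0.001,"dz":0,"ax":0,"ay":0,"az":0}

```text
clock: 8.65
tcp_pos: [0.4199, -0.1695, 0.0348]
tool_rot: [-0.001, 1.57, -0.0]
contact_force: [-0.3, 0.9, 0.5]
opening: 0.0002
```

```bash
python3 - <<'E'
from h import *
s=ctrl.get_state();print({k:np.round(s[k],3) for k in ['clock','tcp_pos','contact_force']})
im=ctrl.read_camera('wrist')[:,:,::-1]
cv2.imwrite('pics/wrist6.png',im)
E
```

```text
{'clock': np.float64(8.65), 'tcp_pos': array([ 0.42 , -0.169,  0.035]), 'contact_force': array([-0.295,  0.858,  0.472])}
```

View pics/wrist6.png

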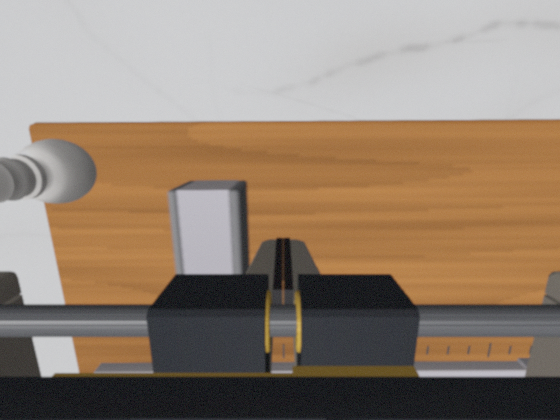

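The force is gone and the stop jumped ahead of the fingers: its top is now at columns 181–234, about 6.5 mm away. That is the click. I'll back off 12 mm, go up and look.

>>> jog_arm:
  commands:
    - {"claw":1,"dx":0,"dy":0.012,"dz":0,"ax":0,"ay":0,"az":0}
    - {"claw":1,"dx":-0.04,"dy":0.015,"dz":0,"ax":0,"ay":0,"az":0}
    - {"claw":1,"dx":-0.08,"dy":0.018,"dz":0,"ax":0,"ay":0,"az":0}
    - {"claw":1,"dx":-0.12,"dy":0.018,"dz":0,"ax":0,"ay":0,"az":0}
    - {"claw":1,"dx":-0.15,"dy":0.018,"dz":0,"ax":0,"ay":0,"az":0}
    - {"claw":1,"dx":-0.15,"dy":0.018,"dz":0,"ax":0,"ay":0,"az":0}
    - {"claw":1,"dx":-0.15,"dy":0.018,"dz":0,"ax":0,"ay":0,"az":0}

```text
clock: 9.4
tcp_pos: [0.4198, -0.1506, 0.1846]
tool_rot: [-0.001, 1.57, 0.0]
contact_force: [-0.8, 0.2, -0.3]
opening: 0.0006
```

```bash
python3 mv.py 0.447 -0.206 0.08; python3 - <<'E'
from h import *
s=ctrl.get_state()
im=ctrl.read_camera('wrist')[:,:,::-1]
np.save('w7.npy',np.r_[s['tool_rot'],s['tcp_pos']])
cv2.imwrite('pics/wrist7.png',im)
im=ctrl.read_camera('scene')[:,:,::-1]
cv2.imwrite('pics/scene7z.png',cv2.resize(im[180:300,200:400],None,fx=4,fy=4,interpolation=cv2.INTER_CUBIC))
E
```

```text
9.4 [ 0.4198 -0.1506  0.1846] F [-0.75  0.24 -0.27] 0.0006036893027320584
[[ 6.e-04 -7.e-04  1.e+00]
 [-4.e-04  1.e+00  7.e-04]
 [-1.e+00 -4.e-04  6.e-04]]
turn tool [0.0007 0.0006 0.0004]
shift tool [ 0.1046 -0.0553  0.0271]
```

View pics/wrist7.png

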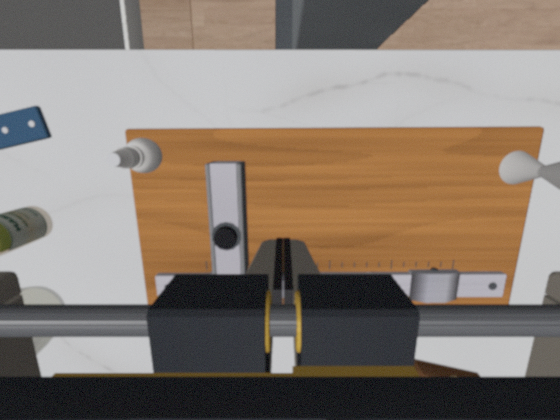

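View pics/scene7z.png

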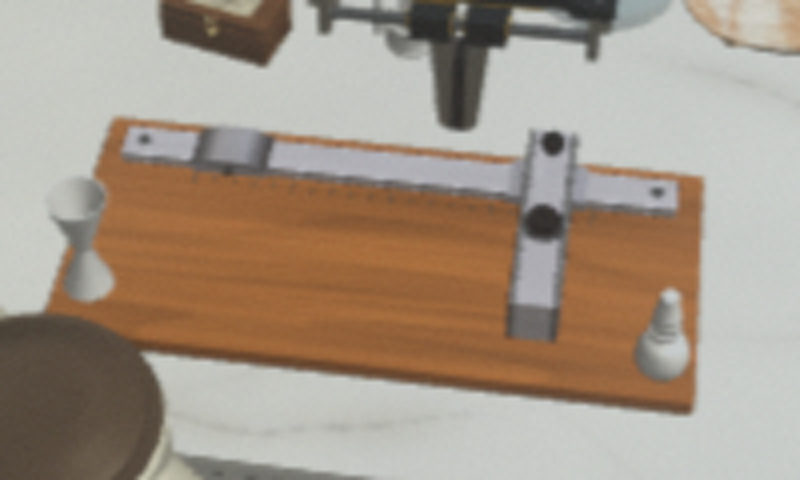

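The stop now sits on the notched clip, with the knob at scene zoom (553,142) and the lock at (543,222). In the wrist view the lock is at (227,237).

```bash
python3 - <<'E'
from h import *
w=np.load('w7.npy');C=cam('wrist',dict(tool_rot=w[:3],tcp_pos=w[3:]))
print('lock wrist',onz(C,(226.7,236.5),.069).round(4))
S=cam('scene');zs=lambda u,v:(200+(u+.5)/4-.5,180+(v+.5)/4-.5)
print('lock scene',onz(S,zs(543,221),.069).round(4),'knob down',onz(S,zs(553,142),.075).round(4))
E
python3 mv.py 0.447 -0.206 0.09
```

```text
lock wrist [ 0.4473 -0.2068  0.069 ]
lock scene [ 0.4478 -0.2069  0.069 ] knob down [ 0.5224 -0.207   0.075 ]
9.5 [ 0.4188 -0.1501  0.1829] F [-0.99  0.04 -0.13] 0.00033418580367898385
[[-2.5e-03 -4.0e-04  1.0e+00]
 [ 1.9e-03  1.0e+00  4.0e-04]
 [-1.0e+00  1.9e-03 -2.5e-03]]
turn tool [ 0.0004 -0.0025 -0.0019]
shift tool [ 0.0927 -0.056   0.0285]
```

>>> jog_arm:
  commands:
    - {"claw":1,"dx":0,"dy":-0.03,"dz":0.014,"ax":0,"ay":0,"az":0}
    - {"claw":1,"dx":0,"dy":-0.056,"dz":0.028,"ax":0,"ay":0,"az":0}
    - {"claw":1,"dx":0.04,"dy":-0.056,"dz":0.028,"ax":0,"ay":0,"az":0}
    - {"claw":1,"dx":0.075,"dy":-0.056,"dz":0.028,"ax":0,"ay":0,"az":0}
    - {"claw":1,"dx":0.095,"dy":-0.056,"dz":0.028,"ax":0,"ay":0,"az":0}
    - {"claw":1,"dx":0.1,"dy":-0.056,"dz":0.028,"ax":0,"ay":0,"az":0}
    - {"claw":1,"dx":0.1,"dy":-0.056,"dz":0.028,"ax":0,"ay":0,"az":0}
    - {"claw":1,"dx":0.1,"dy":-0.056,"dz":0.028,"ax":0,"ay":0,"az":0}

```text
clock: 10.3
tcp_pos: [0.4482, -0.2074, 0.0854]
tool_rot: [-0.001, 1.57, -0.0]
contact_force: [0.5, -0.6, -0.3]
opening: 0.0003
```

```bash
python3 - <<'E'
from h import *
im=ctrl.read_camera('scene')[:,:,::-1]
cv2.imwrite('pics/scene8z.png',cv2.resize(im[180:300,250:400],None,fx=5,fy=5,interpolation=cv2.INTER_CUBIC))
E
python3 mv.py .447 -.207 .062
```

```text
10.35 [ 0.4485 -0.2077  0.0858] F [0.37 0.35 0.27] 0.0003053966411731694
[[ 1.7e-03 -2.0e-04  1.0e+00]
 [-1.4e-03  1.0e+00  2.0e-04]
 [-1.0e+00 -1.4e-03  1.7e-03]]
turn tool [0.0002 0.0017 0.0014]
shift tool [ 0.0238  0.0007 -0.0015]
```

View pics/scene8z.png

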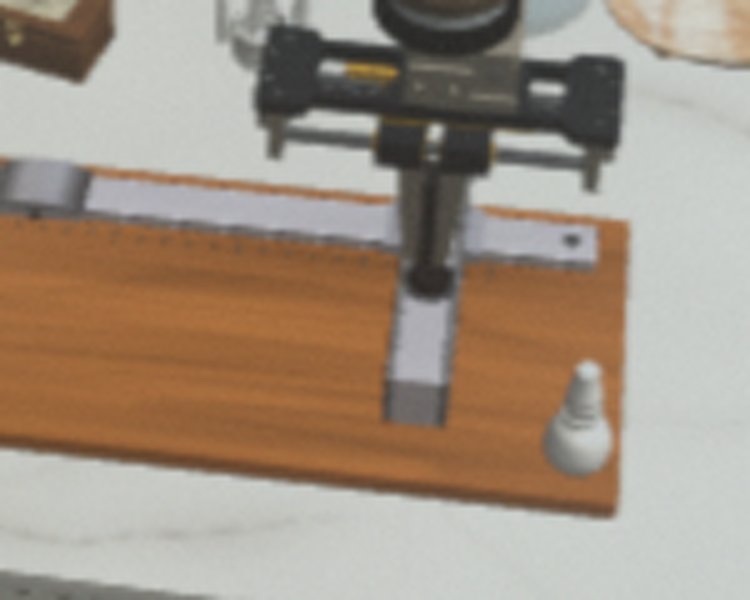

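The scene view shows the fingers centred over the button at (428,280). TCP z is 0.0855, so the button top (0.069) is 16–17 mm below and fully down is at about 23.5 mm. I'll press straight down in steps.

>>> jog_arm:
  commands:
    - {"claw":1,"dx":0.008,"dy":0,"dz":-0.001,"ax":0,"ay":0,"az":0}
    - {"claw":1,"dx":0.012,"dy":0,"dz":-0.001,"ax":0,"ay":0,"az":0}
    - {"claw":1,"dx":0.014,"dy":0,"dz":-0.001,"ax":0,"ay":0,"az":0}
    - {"claw":1,"dx":0.016,"dy":0,"dz":-0.001,"ax":0,"ay":0,"az":0}
    - {"claw":1,"dx":0.018,"dy":0,"dz":-0.001,"ax":0,"ay":0,"az":0}
    - {"claw":1,"dx":0.02,"dy":0,"dz":-0.001,"ax":0,"ay":0,"az":0}

```text
clock: 10.95
tcp_pos: [0.4466, -0.2071, 0.0647]
tool_rot: [-0.0, 1.571, 0.0]
contact_force: [-3.5, 2.2, 4.7]
opening: 0.0001
```

>>> jog_arm:
  commands:
    - {"claw":1,"dx":0.001,"dy":0,"dz":0,"ax":0,"ay":0,"az":0}
    - {"claw":1,"dx":0.002,"dy":0,"dz":0,"ax":0,"ay":0,"az":0}
    - {"claw":1,"dx":0.003,"dy":0,"dz":0,"ax":0,"ay":0,"az":0}

```text
clock: 11.25
tcp_pos: [0.4467, -0.2072, 0.0622]
tool_rot: [-0.0, 1.571, 0.0]
contact_force: [-5.9, 3.6, 14.8]
opening: 0.0007
```

>>> jog_arm:
  commands:
    - {"claw":1,"dx":0.001,"dy":0,"dz":0,"ax":0,"ay":0,"az":0}
    - {"claw":1,"dx":0.001,"dy":0,"dz":0,"ax":0,"ay":0,"az":0}

```text
clock: 11.45
tcp_pos: [0.4467, -0.2073, 0.0622]
tool_rot: [-0.001, 1.572, 0.0]
contact_force: [-7.6, 5.1, 16.6]
opening: 0.0011
```

It hit a hard stop at z = 0.0622, where the button is fully down, and the force rose from 4.7 to 16.6 N with no further travel. I'll lift straight up and check.

>>> jog_arm:
  commands:
    - {"claw":1,"dx":-0.004,"dy":0.0005,"dz":0,"ax":0,"ay":0,"az":0}
    - {"claw":1,"dx":-0.03,"dy":0.0005,"dz":0,"ax":0,"ay":0,"az":0}
    - {"claw":1,"dx":-0.07,"dy":0.0005,"dz":0,"ax":0,"ay":0,"az":0}
    - {"claw":1,"dx":-0.12,"dy":0.03,"dz":-0.01,"ax":0,"ay":0,"az":0}
    - {"claw":1,"dx":-0.125,"dy":0.056,"dz":-0.028,"ax":0,"ay":0,"az":0}
    - {"claw":1,"dx":-0.125,"dy":0.056,"dz":-0.028,"ax":0,"ay":0,"az":0}
    - {"claw":1,"dx":-0.125,"dy":0.056,"dz":-0.028,"ax":0,"ay":0,"az":0}

```text
clock: 12.15
tcp_pos: [0.419, -0.1512, 0.1856]
tool_rot: [-0.002, 1.569, -0.0]
contact_force: [0.8, -0.5, -0.7]
opening: 0.0001
```

```bash
python3 - <<'E'
from h import *
s=ctrl.get_state();print({k:np.round(s[k],4) for k in ['clock','tcp_pos','contact_force']})
im=ctrl.read_camera('wrist')[:,:,::-1]
np.save('w9.npy',np.r_[s['tool_rot'],s['tcp_pos']])
cv2.imwrite('pics/wrist9.png',im)
cv2.imwrite('pics/wrist9z.png',cv2.resize(im[120:310,120:280],None,fx=4,fy=3.1,interpolation=cv2.INTER_CUBIC))
im=ctrl.read_camera('scene')[:,:,::-1]
cv2.imwrite('pics/scene9z.png',cv2.resize(im[180:300,200:400],None,fx=4,fy=4,interpolation=cv2.INTER_CUBIC))
E
```

```text
{'clock': np.float64(12.15), 'tcp_pos': array([ 0.419 , -0.1512,  0.1856]), 'contact_force': array([ 0.7692, -0.5105, -0.6657])}
```

View pics/wrist9.png

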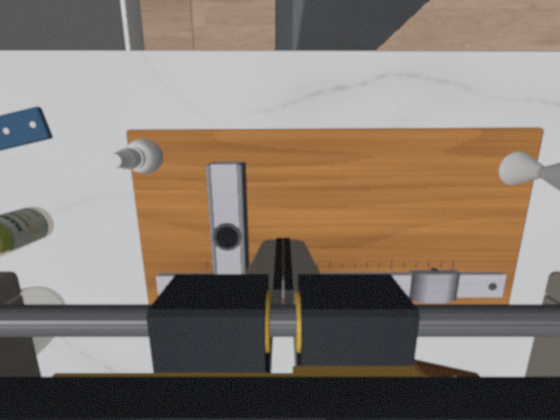

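View pics/scene9z.png

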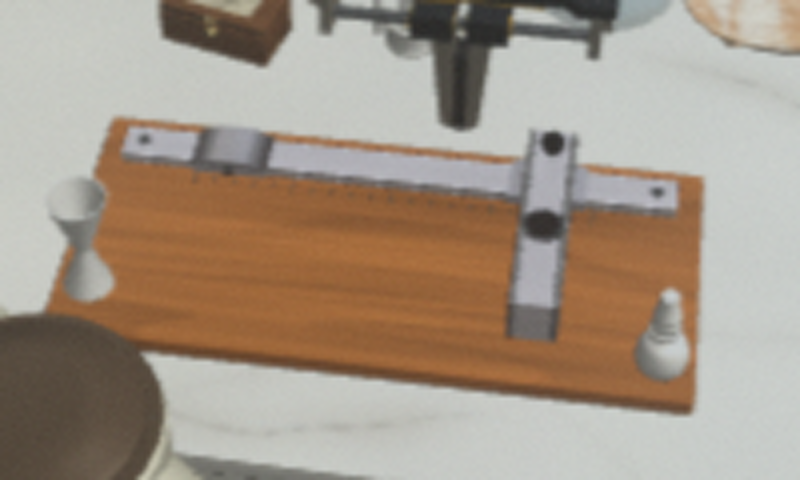

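In the pictures the stop has not moved (knob at (553,143)), the button is lower and flatter at (543,225), and the other things are where they were. I'll check the button's height numerically.

```bash
python3 - <<'E'
from h import *
S=cam('scene')
def blob(im,x0,y0,x1,y1,t=60):
    g=cv2.cvtColor(cv2.resize(im[y0:y1,x0:x1],None,fx=8,fy=8,interpolation=cv2.INTER_CUBIC),cv2.COLOR_BGR2GRAY)
    n,l,st,c=cv2.connectedComponentsWithStats((g<t).astype(np.uint8))
    i=1+np.argmax(st[1:,4]);return (x0+(c[i][0]+.5)/8-.5,y0+(c[i][1]+.5)/8-.5),st[i]
for k in (7,9):
    w=np.load(f'w{k}.npy');C=cam('wrist',dict(tool_rot=w[:3],tcp_pos=w[3:]))
    im=cv2.imread(f'pics/wrist{k}.png');u,st=blob(im,212,218,243,256)
    z=cv2.imread(f'pics/scene{k}z.png');sc=cv2.resize(z,(200,120),interpolation=cv2.INTER_AREA);v,st2=blob(sc,125,45,146,65);v=(v[0]+200,v[1]+180)
    kk,_=blob(sc,130,28,146,42);kk=(kk[0]+200,kk[1]+180)
    print(k,np.round(u,1),st,np.round(v,2),st2,'tri',tri(C,u,S,v)[0].round(4),'knob',onz(S,kk,.075).round(4))
for z in (.069,.0655,.062): print(z,proj(S,(.4473,-.2068,z)).round(2))
E
```

```text
7 [225.4 236.8] [   15    61   190   184 26844] [335.4  235.19] [  54   58   66   54 2664] tri [ 0.4476 -0.2076  0.0683] knob [ 0.5215 -0.2067  0.075 ]
9 [226.5 236.8] [   29    68   180   173 23630] [335.32 235.66] [  55   68   62   43 2105] tri [ 0.4478 -0.2076  0.0663] knob [ 0.5214 -0.2068  0.075 ]
0.069 [335.32 234.99]
0.0655 [335.25 235.85]
0.062 [335.19 236.71]
```

```bash
python3 - <<'E'
from h import *
a=[]
for k in (7,9):
    z=cv2.imread(f'pics/scene{k}z.png');a.append(cv2.resize(z[180:270,490:600],None,fx=3.6,fy=6,interpolation=cv2.INTER_CUBIC))
    g=cv2.cvtColor(z,cv2.COLOR_BGR2GRAY)[:,536:550].mean(1);print(k,g[192:250:2].astype(int))
cv2.imwrite('pics/cmp.png',np.hstack(a))
E
```

```text
7 [174 174 175 173 174 154 120  83  64  52  49  49  49  50  50  50  50  48
  45  44  46  55  66  87 108 135 156 171 174]
9 [174 174 174 174 175 174 174 161 141 108  79  56  51  51  50  50  50  50
  49  49  50  57  66  87 107 134 157 173 175]
```

View pics/cmp.png

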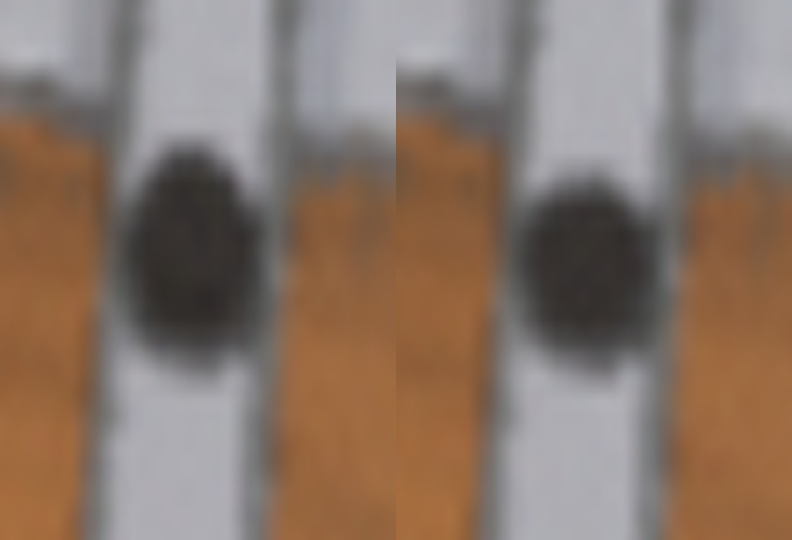

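The button's far edge dropped by 1.4–1.5 px, which is about 6 mm at least (the dark collar rim hides the rest). That fits the hard stop felt at 62 mm. The stop is unmoved and the hand is clear, so I'm handing in.

```bash
python3 - <<'E'
from station import ctrl
print(ctrl.hand_in())
E
```

```text
the job is handed in; nothing more can be done
None
```

I pushed the stop to the right with closed fingers onto the notched clip until it clicked in. Then I pressed the lock button down, lifted the hand clear and handed in, after about 12.3 s.

- **Click:** the push took 4–5 N on the ramp and fell to about 0 past the crest, and the stop jumped ahead of the fingers. The last picture puts the knob at y ≈ -0.207, against a notch measured at about -0.206. That picture was taken after the press, so pressing did not move the stop.
- **Lock button:** it hit a hard stop at z = 0.0622 (0.062 expected) with up to 16.6 N. I was not able to confirm the full 7 mm from the pictures:
  - The button's far edge dropped by about 6 mm, with the collar's rim probably hiding the rest.
  - A rough two-view fit on the dark blob, which mixes button and collar, showed only about 2 mm. I did not trust it.
- **Surroundings:** the jigger, the wine stopper and the plain clip look unmoved. The fingers stayed away from everything except the stop and its button.

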